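Feel out the sticky spot of a sprung printing slide

ROBOT

A 6-joint arm with a two-finger parallel gripper is mounted at the origin on the work surface. World frame = base frame: x ahead of the robot, y to its left, z up, the work surface at z = 0. Lengths are in m, angles in degrees, forces in N, time in s.
With the tool pointing down it reaches from about 0.25 to 0.725 m from the base axis. Payload 9.7 kg.
Tool frame: the origin (TCP) lies midway between the tips of the shut fingers; the grasp point (between the pads) lies 19 mm behind it; x points along the fingers, y is the direction in which the jaws open and shut, and the axes are right-handed (so a half turn about x gives the same grasp; the last joint's range is limited). The gripper opens to 85 mm and grips with 20 to 120 N. Pads are 22 mm wide; open, the fingers measure 114 mm over their backs; the gripper's body (76 mm by 85 mm) begins 54 mm behind the grasp point. The pads swing forward as they close: fully open they stand 13 mm farther back than shut.
Start: joints at [66.807, 4.979, 10.078, 95.1, 0, 90], TCP at [0.217, 0.506, 0.231] pointing down, gripper open.
Joint ranges: [-179.16, 179.16], [-48.56, 103.87], [-65.8, 70.77], [-126.05, 130.52], [-82.76, 87.17], [-180, 180]. Speed limits (degrees/s): [127.2, 127.2, 147.25, 180, 180, 180].

INTERFACE

Orientations are given as [roll, pitch, yaw] about the fixed x, y, z axes, in that order (R = Rz(yaw) Ry(pitch) Rx(roll)).
In Python, from workcell import bot, cams gives the robot as it stands.
- The arm moves only by the tool apply_moves, never from a script. Its argument "commands" is a list of rows, each a list of 5 numbers: the shift along the tool's x, y, z in m, then the turn about the tool's x in rad, then the opening, from -1 (shut) to 1 (fully open). In form: [[tx, ty, tz, roll, hand], ...]. A call has 1 to 12 rows; each row is the pose to reach, as a shift and turn from the pose measured when the call began, along the tool's axes at that moment; what a row does not reach only later rows make up. A row lasts 1/10 s, in which the tool goes at most 50 mm and 8.59 degrees, less where a joint would pass 70% of its speed; a pose out of reach is approached as far as the arm can. A call with a gripper value outside its range is refused whole. The fingers move at their own pace and stop on an object; "newtons" is the grip in N (left out, the last holds). Time passes only in rows, so rows that repeat a pose let the fingers close. It gives the time, the measured TCP pose, the force and the opening at its end, in the units of the state.
- bot.get_obs(): the state, without advancing time (a new reading comes with each control period).
- cams.camera(name): name is "scene" or "top" or "wrist"; returns a dict with "frame" (400x640x3 uint8, blue, green, red), "depth" (400x640 float32, m along the optical axis (not along the pixel's ray), 0 where there is no reading), "camera_matrix" (3x3 intrinsics, pixels), "R" (3x3) and "t" (3): a world point X has camera coordinates R X + t; the wrist camera has in their place "mount" (4x4, takes a point from camera to tool coordinates, whose origin is the TCP and whose axes are the tool frame's). Camera axes: x right, y down, z forward; pixel columns grow to the right and rows downward; lengths in m; the calibration is good to about 2 mm. A picture is of the moment at which its call begins: read the wrist's pose just before it.
- bot.job_done(): hands the job in, once; it reports no verdict.
Trained networks look in the newest picture that a camera, given by its name, has taken for a name from the list of things; names that differ only in an ending like _2 or _b are one class to them, and where a whole thing is asked for, a point or a joint stands for the part that bears it (a point fixed in the world has none). Each returns a list of dicts, best first, with "confidence" (0 to 1); they miss things now and then, are a little off and sometimes report something else, mostly with a low value. They report only what shows in the picture. A call takes as long as a camera call.
- cams.spot_in(name, camera): "rect" ([left, top, right, bottom] in pixels, round what is visible of it).
The state is a dict: "time": time; "q": joint angles; "qd": joint speeds; "joint_efforts": joint torques, N m; "ee_pos": TCP position; "tcp_rot": TCP orientation; "wrist_force": force on the tool from outside, world axes, zero at the start; "torque": the same for the moment, N m; "opening": finger opening in m.
Only numpy, scipy, OpenCV 4.12 (cv2) and the standard library are available. Lean on these libraries where they do the work, as an engineer would, in place of code of your own. Each camera call takes 0.05 s, during which the arm holds its last target. There are 200 camera calls.

TASK

Check the sprung printing slide before the next print: take the carriage by its red handle and stroke it slowly, taking some seconds each way, from its home stop all the way out against the far stop and all the way back against the home stop, feeling for the one sticky spot along the way; do not push hard on the stops, and never let the spring snatch the carriage back. Then bring the carriage out to the sticky spot and let go of it so that it stays caught there by itself, and leave the baren, brush and jar where they lie.

Things in the scene. Friction and masses are not known exactly. Their poses are not given: they have to be found in the camera images.
- carriage (a joint): how far the aluminium carriage (0.6 kg) stands out from its home stop, m: 0 home (start), 0.240 just meeting the far stop. A return spring pulls it home with 3.0 to 3.5 N, friction is 0.4 N: let go, it runs home, except at one unseen sticky spot, centred between 0.035 and 0.205, new each time, where it stays when let go (see slide)
- handle (a point): centre of the red handle: upright square post 26 x 26 mm, from 60 to 106 mm above the table, mid-way on the carriage's flat top (58 mm across the rail, 60 mm along it). Its y axis points along the rail from home to far stop, x across it to the side of the printing block; its faces are square to these. On the x side an arm below 54 mm carries a wooden pad, centred 130 mm away
- home_end (a point): fixed point: the handle's centre when the carriage just meets the home stop; y along the rail to the far stop. The stops are rubber and give about 1 mm for 7 N. End blocks of the slide reach 54 mm above the table, the brass spring drum at this end 58 mm
- far_end (a point): fixed point: where the handle's centre is when the carriage just meets the far stop, 240 mm from home_end
- slide: printing slide, fixed to the table: wooden plank 100 x 440 mm, steel rail on it, green printing block at its +x side. Origin at the table under mid-rail; y from home to far end. Hidden in the rail, two ridges 10 mm apart make the sticky spot: each adds up to 6 N (either way), fading over 5 mm, then for 5 mm pushes the carriage on; midway between the two the carriage stays caught
- baren: loose bystander: round cork-coloured rubbing pad, 110 mm across, 14 mm thick, lying flat by the slide; origin at the centre of its underside
- brush: loose bystander: brush 170 mm long lying by the slide; origin under its middle
- pigment: loose bystander: blue closed jar 52 mm across and 65 mm tall standing near the far end of the slide; origin at the centre of its underside

How it is judged:
By the outcome, as a careful person would: the job done as asked, in the order asked, and still so for the second after the job is handed in, with the robot touching nothing.
It also fails if it takes over 72 s, if anything falls off the work surface, if the arm or the gripper's body presses on something with over 40 N, if the wrist force passes 120 N, or if a joint passes its speed limit or range.

## Working session

There is one attempt and no reset: what is moved stays moved. The work goes in short steps, Python scripts to look and compute and a tool call to move; the robot and the scene stay as the last step left them, time stands still between calls to the robot, and variables do not carry over. Pictures are saved under pics/ and viewed, about 8 in all and at most 12, crops included, and the job is handed in when it is done.

Besides the shell and the picture viewer there is one more tool, called after "Request:" as name([rows], argument=value, ...), one row to a line, values as JSON. apply_moves: Moves the arm, as the interface text tells. Its arguments: {"type":"object","properties":{"commands":{"type":"array"},"newtons":{"type":"number"}},"required":["commands"]}

```bash
mkdir -p pics; ls; cat > h.py <<'E'
import numpy as np, cv2
from workcell import bot, cams
def cloud(c):
    K=c["camera_matrix"]; d=c["depth"]; v,u=np.mgrid[:400,:640]
    P=np.stack([(u-K[0,2])/K[0,0]*d,(v-K[1,2])/K[1,1]*d,d],-1)
    return (P-c["t"])@c["R"]
E
python3 - <<'E'
from h import *
o=bot.get_obs(); print({k:np.round(v,3) for k,v in o.items()})
ims=[]
for n in ("top","scene"):
    c=cams.camera(n); np.savez(n+".npz",**c); f=c["frame"].copy(); W=cloud(c)
    for t in ("handle","carriage","slide","baren","brush","pigment"):
        for r in cams.spot_in(t,n)[:2]:
            print(n,t,np.round(r["rect"]),round(r["confidence"],2))
    hsv=cv2.cvtColor(f,cv2.COLOR_BGR2HSV)
    m=((hsv[...,0]<8)|(hsv[...,0]>172))&(hsv[...,1]>150)&(hsv[...,2]>80)
    q=W[m&(c["depth"]>0)]; print(n,"red",len(q),np.round(np.percentile(q,[2,50,98],axis=0),3))
    ims.append(f)
cv2.imwrite("pics/a.png",ims[0]);cv2.imwrite("pics/b.png",ims[1])
E
```

```text
pics
{'time': np.float64(0.0), 'q': array([66.806,  5.01 , 10.033, 95.1  , -0.   , 90.   ]), 'qd': array([-0.004,  0.105,  0.052,  0.104, -0.011,  0.   ]), 'joint_efforts': array([ 0.0000e+00, -5.2038e+01,  4.6480e+01,  1.6000e-02, -0.0000e+00,
       -0.0000e+00]), 'ee_pos': array([0.217, 0.505, 0.231]), 'tcp_rot': array([ -89.651,   89.923, -112.845]), 'wrist_force': array([ 0.072, -0.352,  0.691]), 'torque': array([-0.005, -0.006,  0.015]), 'opening': np.float64(0.086)}
top handle [395. 131. 459. 226.] 0.93
top carriage [398. 129. 458. 226.] 0.98
top slide [254.  71. 468. 246.] 0.71
top baren [272. 208. 323. 261.] 0.68
top brush [352. 236. 432. 272.] 0.65
top pigment [217. 113. 248. 144.] 0.95
top pigment [400. 130. 459. 228.] 0.35
top red 180 [[ 0.496 -0.067  0.087]
 [ 0.507 -0.053  0.106]
 [ 0.519 -0.042  0.109]]
scene handle [204. 160. 287. 213.] 0.8
scene carriage [205. 154. 289. 214.] 0.69
scene slide [188. 156. 365. 318.] 0.97
scene baren [344. 203. 389. 236.] 0.94
scene brush [293. 152. 335. 196.] 0.93
scene pigment [340. 288. 372. 330.] 0.68
scene red 222 [[-0.072 -0.83   0.063]
 [ 0.514 -0.048  0.092]
 [ 0.525 -0.04   0.107]]
```

View pics/a.png

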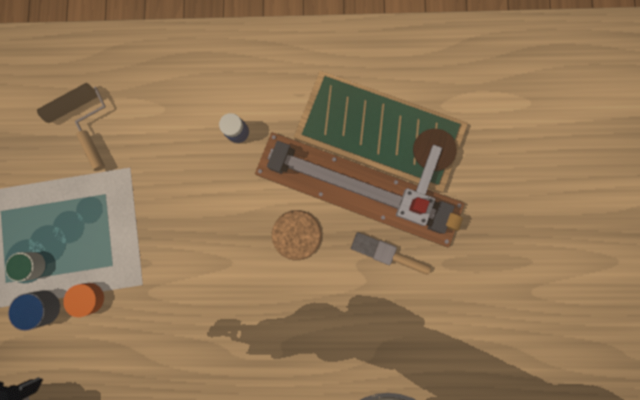

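View pics/b.png

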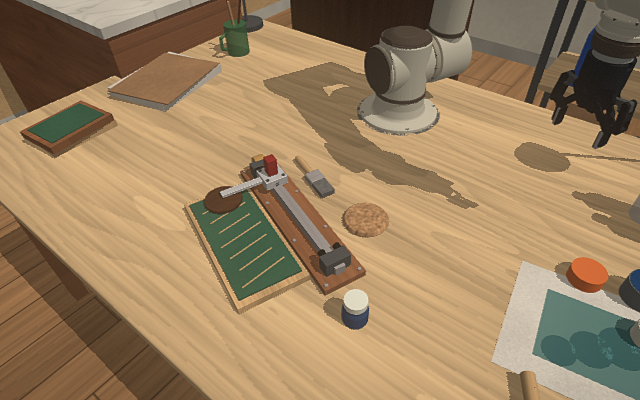

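The top picture shows the red handle at about (420,206), the slide running from the drum at (455,220) to the far block at (280,155), the jar at (234,128), the baren at (297,235) and the brush at (390,252). The scene picture agrees. Next I'll get the rail direction and the approach numbers.

```bash
cat >> h.py <<'E'
from scipy.spatial.transform import Rotation as Ro
def toolR(o): return Ro.from_euler("xyz",o["tcp_rot"],degrees=True).as_matrix()
E
python3 - <<'E'
from h import *
c=np.load("top.npz"); f=c["frame"]; W=cloud(c)
x0,y0,x1,y1=250,65,475,250
hsv=cv2.cvtColor(f,cv2.COLOR_BGR2HSV)
m=np.zeros((400,640),bool); m[y0:y1,x0:x1]=True
z=W[...,2]; print("z pct",np.round(np.percentile(z[m],[1,20,50,80,99]),3))
red=((hsv[...,0]<8)|(hsv[...,0]>172))&(hsv[...,1]>150)&(hsv[...,2]>80)&m&(z>.095)
print("red top",W[red].mean(0))
# rail: low saturation, on the plank line, z 15-50mm, between the block and the carriage
rail=m&(hsv[...,1]<70)&(z>.012)&(z<.06)
r=np.zeros_like(m); r[155:215,295:398]=True
Q=W[rail&r][:,:2]; v=cv2.fitLine(Q.astype(np.float32),cv2.DIST_HUBER,0,.01,.01).ravel(); print(len(Q),v,"angle from +y to +x",np.degrees(np.arctan(v[0]/v[1])), "z",np.median(W[rail&r][:,2]))
o=bot.get_obs(); print(np.round(toolR(o),3))
d=v[:2]*np.sign(v[1]); h=W[red].mean(0)[:2]; n=np.array([d[1],-d[0]])
print("handle off rail line",(h-v[2:])@n,"far",h+.24*d)
E
```

```text
z pct [-0.002  0.     0.017  0.027  0.065]
red top [ 0.50676576 -0.05349715  0.10958337]
1668 [0.38527274 0.92280275 0.5540593  0.0631176 ] angle from +y to +x 22.660673 z 0.039802877843998094
[[ 0.     0.394  0.919]
 [ 0.     0.919 -0.394]
 [-1.     0.    -0.   ]]
handle off rail line 0.001285852446434346 far [0.59923121 0.1679755 ]
```

Request:
apply_moves([
  [0, -0.03, 0.037, 0, 1],
  [0, -0.065, 0.08, 0, 1],
  [0, -0.1, 0.122, 0, 1],
  [0, -0.13, 0.16, 0, 1],
  [0, -0.165, 0.2, 0, 1],
  [0, -0.2, 0.244, 0, 1],
  [0, -0.235, 0.286, 0, 1],
  [0, -0.265, 0.325, 0, 1],
  [0, -0.3, 0.366, 0, 1],
  [0, -0.33, 0.405, 0, 1],
  [0, -0.365, 0.447, 0, 1],
  [0.0, -0.399, 0.486, 0, 1],
])

```text
time: 1.9
ee_pos: [0.4929, -0.0268, 0.2315]
tcp_rot: [31.1, 90.0, 7.9]
wrist_force: [0.7, 0.3, 0.2]
opening: 0.0853
```

Request:
apply_moves([
  [0.01, 0, 0, 0, 1],
  [0.02, 0, 0, 0, 1],
  [0.02, 0, 0, 0, 1],
  [0.02, 0, 0, 0, 1],
])

```text
time: 2.3
ee_pos: [0.4924, -0.0256, 0.2116]
tcp_rot: [47.5, 90.0, 24.4]
wrist_force: [0.5, -0.1, 0.6]
opening: 0.0854
```

```bash
python3 - <<'E'
from h import *
o=bot.get_obs(); R=toolR(o); p=np.array(o["ee_pos"]); print(o["time"],p,o["opening"],o["wrist_force"]); print(R.round(3))
c=cams.camera("wrist"); f=c["frame"]; M=c["mount"]; c["R"]=np.eye(3); c["t"]=np.zeros(3)
P=cloud(c); T=P@M[:3,:3].T+M[:3,3]; W=T@R.T+p
hsv=cv2.cvtColor(f,cv2.COLOR_BGR2HSV); z=W[...,2]; ok=c["depth"]>0
red=((hsv[...,0]<8)|(hsv[...,0]>172))&(hsv[...,1]>150)&(hsv[...,2]>60)&ok
top=red&(z>.1)&(z<.112)
q=W[top]; print(len(q),q.mean(0),np.median(q,0))
r=cv2.minAreaRect(q[:,:2].astype(np.float32)*1000); print("red top rect mm",r)
pl=cv2.fitLine
print("shift tool axes to handle top",(T[top]).mean(0))
np.savez("wrist.npz",W=W,f=f)
cv2.imwrite("pics/c.png",f)
E
```

```text
2.3 [ 0.49240399 -0.02557479  0.21156141] 0.08535536266776031 [ 0.5058597  -0.07401242  0.55910945]
[[ 0.001  0.392  0.92 ]
 [ 0.     0.92  -0.392]
 [-1.     0.     0.   ]]
754 [ 0.50579386 -0.05522057  0.10521248] [ 0.50565588 -0.05517052  0.10540632]
red top rect mm ((506.7208557128906, -55.76202392578125), (25.297210693359375, 25.62908935546875), 68.13899993896484)
shift tool axes to handle top [ 0.10634889 -0.02205805  0.02390846]
```

View pics/c.png

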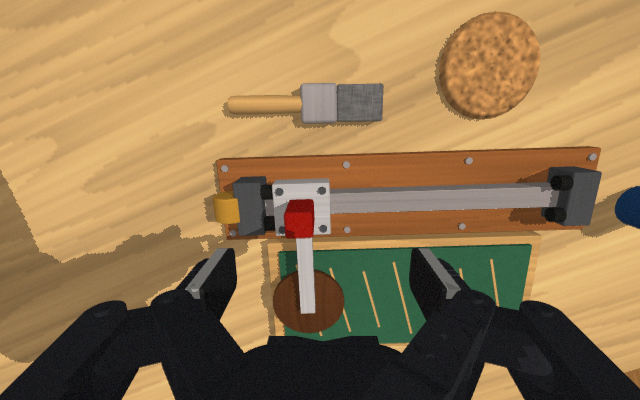

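The wrist view shows the handle at (300,217), with the drum at (227,207), the far block at (575,195) and the rail tilted slightly against the tool axis. I'll fit that angle.

```bash
python3 - <<'E'
from h import *
d=np.load("wrist.npz"); W=d["W"]; f=d["f"]; hsv=cv2.cvtColor(f,cv2.COLOR_BGR2HSV)
m=np.zeros((400,640),bool); m[175:220,335:548]=True
q=W[m&(hsv[...,1]<70)&(W[...,2]>.03)&(W[...,2]<.055)]
v=cv2.fitLine(q[:,:2].astype(np.float32),cv2.DIST_HUBER,0,.001,.001).ravel()
print("rail",len(q),np.degrees(np.arctan(v[0]/v[1])),q[:,2].mean())
# plank: brown top edges
m[:]=False; m[140:245,205:610]=True
hue=(hsv[...,0]<14)&(hsv[...,1]>130)&m&(W[...,2]>.01)&(W[...,2]<.03)
r=cv2.minAreaRect(W[hue][:,:2].astype(np.float32)*1000); print("plank",hue.sum(),r)
b=m&(W[...,2]>.047)&(W[...,2]<.06)&(hsv[...,2]<110); b[:,:500]=0
print("far block",W[b].mean(0))
E
```

```text
rail 4728 21.411997 0.03912236104696211
plank 14884 ((550.5377807617188, 55.98484802246094), (438.17669677734375, 99.72808074951172), 68.7911376953125)
far block [0.61124491 0.21653086 0.05301127]
```

Request:
apply_moves([
  [0, -0.011, 0.012, -0.015, 1],
  [0, -0.0222, 0.025, -0.031, 1],
  [0.02, -0.0222, 0.025, -0.031, 1],
  [0.04, -0.0222, 0.025, -0.031, 1],
  [0.05, -0.0222, 0.025, -0.031, 1],
  [0.05, -0.0222, 0.025, -0.031, 1],
  [0.05, -0.0222, 0.025, -0.031, 1],
])

```text
time: 3.05
ee_pos: [0.5071, -0.0553, 0.1629]
tcp_rot: [23.4, 89.9, 2.1]
wrist_force: [0.2, 0.2, 0.2]
opening: 0.0856
```

```bash
python3 - <<'E'
from h import *
o=bot.get_obs(); R=toolR(o); p=np.array(o["ee_pos"]); print(p,R[:,1],np.degrees(np.arctan2(R[0,1],R[1,1])))
print("shift",R.T@(np.array([.5067,-.0558,.068])-p), o["wrist_force"])
E
```

```text
[ 0.50712621 -0.05528071  0.16292284] [3.62734063e-01 9.31892273e-01 8.89186576e-04] 21.26820827219316
shift [ 0.09492161 -0.00072293 -0.00040399] [0.21970583 0.21755367 0.21979299]
```

Request:
apply_moves([
  [0.03, 0.0003, -0.0004, 0, 1],
  [0.06, 0.0003, -0.0004, 0, 1],
  [0.085, 0.0003, -0.0004, 0, 1],
  [0.095, 0.0003, -0.0004, 0, 1],
  [0.095, 0.0003, -0.0004, 0, 1],
  [0.095, 0.0003, -0.0004, 0, 1],
], newtons=35)

```text
time: 3.65
ee_pos: [0.5078, -0.0549, 0.0695]
tcp_rot: [19.4, 89.8, -1.8]
wrist_force: [-0.4, -0.6, -0.1]
opening: 0.0855
```

Request:
apply_moves([
  [0, 0, 0, 0, 0.2],
  [0, 0, 0, 0, -0.1],
  [0, 0, 0, 0, -0.3],
  [0, 0, 0, 0, -0.5],
  [0, 0, 0, 0, -0.7],
  [0, 0, 0, 0, -0.8],
  [0, 0, 0, 0, -0.8],
  [0, 0, 0, 0, -0.8],
], newtons=35)

```text
time: 4.45
ee_pos: [0.5079, -0.0552, 0.07]
tcp_rot: [11.5, 89.7, -9.8]
wrist_force: [-2.2, -2.7, 5.4]
opening: 0.0258
```

```bash
python3 - <<'E'
from h import *
o=bot.get_obs(); R=toolR(o); p=np.array(o["ee_pos"]); print(o["time"],p,o["opening"],"F tool",R.T@o["wrist_force"], R[:,1])
c=cams.camera("wrist"); cv2.imwrite("pics/d.png",c["frame"])
E
```

```text
4.45 [ 0.50790802 -0.05519376  0.0699831 ] 0.025844675814711414 F tool [-5.3746869  -3.29704266 -1.02460875] [3.62892520e-01 9.31830565e-01 9.03893934e-04]
```

View pics/d.png

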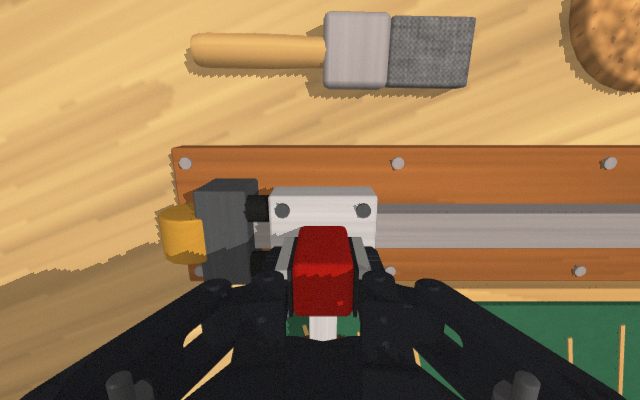

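Gripped cleanly: the opening is 25.8 mm and the rail is level in the wrist view. I'll start the outward stroke, sampling the force about every 8 mm.

Request:
apply_moves([
  [0, 0.003, 0, 0, -0.8],
  [0, 0.006, 0, 0, -0.8],
  [0, 0.009, 0, 0, -0.8],
])

```text
time: 4.8
ee_pos: [0.5112, -0.0466, 0.07]
tcp_rot: [9.1, 89.7, -12.1]
wrist_force: [-1.8, -4.2, 3.4]
opening: 0.0256
```

Request:
apply_moves([
  [0, 0.003, 0, 0, -0.8],
  [0, 0.006, 0, 0, -0.8],
  [0, 0.009, 0, 0, -0.8],
])

```text
time: 5.1
ee_pos: [0.5146, -0.0379, 0.07]
tcp_rot: [8.4, 89.7, -12.9]
wrist_force: [-2.2, -3.2, 3.7]
opening: 0.0257
```

Request:
apply_moves([
  [0, 0.003, 0, 0, -0.8],
  [0, 0.006, 0, 0, -0.8],
  [0, 0.009, 0, 0, -0.8],
])

```text
time: 5.4
ee_pos: [0.518, -0.0293, 0.07]
tcp_rot: [8.8, 89.7, -12.4]
wrist_force: [-1.8, -3.6, 3.1]
opening: 0.0259
```

Request:
apply_moves([
  [0, 0.003, 0, 0, -0.8],
  [0, 0.006, 0, 0, -0.8],
  [0, 0.009, 0, 0, -0.8],
])

```text
time: 5.7
ee_pos: [0.5213, -0.0207, 0.07]
tcp_rot: [8.2, 89.7, -13.1]
wrist_force: [-1.5, -4.0, 2.9]
opening: 0.0257
```

Request:
apply_moves([
  [0, 0.003, 0, 0, -0.8],
  [0, 0.006, 0, 0, -0.8],
  [0, 0.009, 0, 0, -0.8],
])

```text
time: 6.0
ee_pos: [0.5243, -0.013, 0.07]
tcp_rot: [-21.8, 89.7, -43.1]
wrist_force: [-5.5, -16.8, 6.4]
opening: 0.0259
```

Request:
apply_moves([
  [0, 0.003, 0, 0, -0.8],
  [0, 0.006, 0, 0, -0.8],
  [0, 0.009, 0, 0, -0.8],
])

```text
time: 6.3
ee_pos: [0.5276, -0.0046, 0.07]
tcp_rot: [-21.6, 89.7, -43.0]
wrist_force: [-4.0, -9.3, 4.7]
opening: 0.0258
```

Request:
apply_moves([
  [0, 0.002, 0, 0, -0.8],
  [0, 0.004, 0, 0, -0.8],
])

```text
time: 6.5
ee_pos: [0.5287, -0.0017, 0.07]
tcp_rot: [-41.4, 89.7, -62.7]
wrist_force: [-4.3, -10.5, 4.7]
opening: 0.0256
```

Request:
apply_moves([
  [0, 0.002, 0, 0, -0.8],
  [0, 0.004, 0, 0, -0.8],
])

```text
time: 6.7
ee_pos: [0.5301, 0.002, 0.07]
tcp_rot: [-42.0, 89.7, -63.3]
wrist_force: [-1.9, -3.2, 3.1]
opening: 0.0257
```

Request:
apply_moves([
  [0, 0.002, 0, 0, -0.8],
  [0, 0.004, 0, 0, -0.8],
])

```text
time: 6.9
ee_pos: [0.5317, 0.0061, 0.07]
tcp_rot: [-37.4, 89.7, -58.7]
wrist_force: [-1.1, -3.8, 3.0]
opening: 0.0255
```

Request:
apply_moves([
  [0, 0.003, 0, 0, -0.8],
  [0, 0.006, 0, 0, -0.8],
  [0, 0.009, 0, 0, -0.8],
])

```text
time: 7.2
ee_pos: [0.5351, 0.0148, 0.07]
tcp_rot: [-36.1, 89.7, -57.5]
wrist_force: [-1.4, -3.2, 3.3]
opening: 0.0255
```

```bash
python3 - <<'E'
from h import *
o=bot.get_obs(); R=toolR(o); p=np.array(o["ee_pos"]); print(p,R.round(4).tolist(),"Ft",R.T@o["wrist_force"],"M",R.T@o["torque"])
E
```

```text
[0.53512494 0.01483548 0.07002521] [[0.0027, 0.3641, 0.9314], [-0.0043, 0.9314, -0.3641], [-1.0, -0.003, 0.0041]] Ft [-3.26242722 -3.52311876 -0.14805859] M [-0.22751192  0.08617858  0.06404353]
```

The sticky spot shows at about s = 0.045–0.060, where the pull rises from 4 N to 10–17 N. I'll carry on to the far stop.

Request:
apply_moves([
  [0, 0.003, 0, 0, -0.8],
  [0, 0.006, 0, 0, -0.8],
  [0, 0.009, 0, 0, -0.8],
  [0, 0.012, 0, 0, -0.8],
  [0, 0.015, 0, 0, -0.8],
  [0, 0.018, 0, 0, -0.8],
  [0, 0.021, 0, 0, -0.8],
  [0, 0.024, 0, 0, -0.8],
])

```text
time: 8.0
ee_pos: [0.5439, 0.0374, 0.07]
tcp_rot: [-36.3, 89.7, -57.7]
wrist_force: [-1.9, -3.0, 4.6]
opening: 0.0258
```

Request:
apply_moves([
  [0, 0.003, 0, 0, -0.8],
  [0, 0.006, 0, 0, -0.8],
  [0, 0.009, 0, 0, -0.8],
  [0, 0.012, 0, 0, -0.8],
  [0, 0.015, 0, 0, -0.8],
  [0, 0.018, 0, 0, -0.8],
  [0, 0.021, 0, 0, -0.8],
  [0, 0.024, 0, 0, -0.8],
])

```text
time: 8.8
ee_pos: [0.5527, 0.0601, 0.07]
tcp_rot: [-36.1, 89.7, -57.5]
wrist_force: [-3.2, -1.9, 5.5]
opening: 0.0256
```

Request:
apply_moves([
  [0, 0.003, 0, 0, -0.8],
  [0, 0.006, 0, 0, -0.8],
  [0, 0.009, 0, 0, -0.8],
  [0, 0.012, 0, 0, -0.8],
  [0, 0.015, 0, 0, -0.8],
  [0, 0.018, 0, 0, -0.8],
  [0, 0.021, 0, 0, -0.8],
  [0, 0.024, 0, 0, -0.8],
])

```text
time: 9.6
ee_pos: [0.5615, 0.0827, 0.07]
tcp_rot: [-35.0, 89.7, -56.3]
wrist_force: [-3.0, -2.4, 5.2]
opening: 0.0255
```

Request:
apply_moves([
  [0, 0.003, 0, 0, -0.8],
  [0, 0.006, 0, 0, -0.8],
  [0, 0.009, 0, 0, -0.8],
  [0, 0.012, 0, 0, -0.8],
  [0, 0.015, 0, 0, -0.8],
  [0, 0.018, 0, 0, -0.8],
  [0, 0.021, 0, 0, -0.8],
  [0, 0.024, 0, 0, -0.8],
])

```text
time: 10.4
ee_pos: [0.5703, 0.1053, 0.07]
tcp_rot: [-34.7, 89.7, -56.0]
wrist_force: [-2.7, -4.5, 5.7]
opening: 0.0256
```

Request:
apply_moves([
  [0, 0.003, 0, 0, -0.8],
  [0, 0.006, 0, 0, -0.8],
  [0, 0.009, 0, 0, -0.8],
  [0, 0.012, 0, 0, -0.8],
  [0, 0.015, 0, 0, -0.8],
  [0, 0.018, 0, 0, -0.8],
  [0, 0.021, 0, 0, -0.8],
  [0, 0.024, 0, 0, -0.8],
])

```text
time: 11.2
ee_pos: [0.5791, 0.1279, 0.07]
tcp_rot: [-34.0, 89.7, -55.3]
wrist_force: [-2.4, -2.5, 5.8]
opening: 0.0256
```

Request:
apply_moves([
  [0, 0.003, 0, 0, -0.8],
  [0, 0.006, 0, 0, -0.8],
  [0, 0.009, 0, 0, -0.8],
  [0, 0.012, 0, 0, -0.8],
  [0, 0.015, 0, 0, -0.8],
  [0, 0.018, 0, 0, -0.8],
  [0, 0.021, 0, 0, -0.8],
  [0, 0.024, 0, 0, -0.8],
])

```text
time: 12.0
ee_pos: [0.5879, 0.1505, 0.07]
tcp_rot: [-34.2, 89.7, -55.5]
wrist_force: [-2.3, -3.4, 5.1]
opening: 0.0255
```

```bash
cat > st.py <<'E'
from h import *
o=bot.get_obs(); R=toolR(o); p=np.array(o["ee_pos"]); d=np.array([.3633,.9317]); e=p[:2]-[.5067,-.0558]
print(o["time"],"s",e@d,"lat",e@[.9317,-.3633],"z",p[2],"open",o["opening"],"Ft",(R.T@o["wrist_force"]).round(2),"jaw",np.degrees(np.arctan2(R[0,1],R[1,1])))
E
python3 st.py
```

```text
12.0 s 0.2217560718036557 lat 0.0007113506870490718 z 0.07003286872031625 open 0.02549831314010644 Ft [-5.13 -3.95 -0.86] jaw 21.342576985707804
```

Request:
apply_moves([
  [0, 0.003, 0, 0, -0.8],
  [0, 0.006, 0, 0, -0.8],
  [0, 0.009, 0, 0, -0.8],
  [0, 0.012, 0, 0, -0.8],
  [0, 0.014, 0, 0, -0.8],
])

```text
time: 12.5
ee_pos: [0.5931, 0.1639, 0.07]
tcp_rot: [-33.8, 89.7, -55.2]
wrist_force: [-2.9, -4.2, 6.0]
opening: 0.0255
```

Request:
apply_moves([
  [0, 0.001, 0, 0, -0.8],
  [0, 0.0015, 0, 0, -0.8],
])

```text
time: 12.7
ee_pos: [0.5938, 0.1655, 0.07]
tcp_rot: [-33.0, 89.7, -54.3]
wrist_force: [-2.4, -4.0, 5.1]
opening: 0.0259
```

Request:
apply_moves([
  [0, 0.001, 0, 0, -0.8],
  [0, 0.0015, 0, 0, -0.8],
])

```text
time: 12.9
ee_pos: [0.5944, 0.1671, 0.07]
tcp_rot: [-32.5, 89.7, -53.9]
wrist_force: [-2.3, -3.3, 5.3]
opening: 0.0253
```

```bash
python3 st.py
```

```text
12.9 s 0.23955717812510183 lat 0.000677209078528563 z 0.07001569528214752 open 0.025342954704703057 Ft [-5.29 -3.89 -0.94] jaw 21.33086280106503
```

Request:
apply_moves([
  [0, 0.0005, 0, 0, -0.8],
  [0, 0.001, 0, 0, -0.8],
])

```text
time: 13.1
ee_pos: [0.5947, 0.1681, 0.07]
tcp_rot: [-33.9, 89.7, -55.2]
wrist_force: [-2.5, -3.8, 4.7]
opening: 0.0254
```

Request:
apply_moves([
  [0, 0.0005, 0, 0, -0.8],
  [0, 0.0008, 0, 0, -0.8],
])

```text
time: 13.3
ee_pos: [0.5949, 0.1685, 0.07]
tcp_rot: [-42.5, 89.7, -63.8]
wrist_force: [-4.2, -7.1, 5.8]
opening: 0.0257
```

```bash
python3 st.py
```

```text
13.3 s 0.24104348230946177 lat 0.0006837202678976047 z 0.07002535757383173 open 0.02570835122268028 Ft [-5.77 -8.14 -1.3 ] jaw 21.35252634502435
```

Far stop met: an extra 4 N at s = 0.241. One small nudge more, then the return.

Request:
apply_moves([
  [0, 0.0003, 0, 0, -0.8],
  [0, 0.0005, 0, 0, -0.8],
])

```text
time: 13.5
ee_pos: [0.5949, 0.1686, 0.0701]
tcp_rot: [-49.1, 89.6, -70.5]
wrist_force: [-3.2, -6.6, 5.9]
opening: 0.0258
```

Request:
apply_moves([
  [0, -0.002, 0, 0, -0.8],
  [0, -0.005, 0, 0, -0.8],
  [0, -0.008, 0, 0, -0.8],
  [0, -0.011, 0, 0, -0.8],
  [0, -0.014, 0, 0, -0.8],
  [0, -0.017, 0, 0, -0.8],
  [0, -0.02, 0, 0, -0.8],
  [0, -0.024, 0, 0, -0.8],
])

```text
time: 14.3
ee_pos: [0.5861, 0.146, 0.0701]
tcp_rot: [-49.4, 89.6, -70.8]
wrist_force: [-1.2, -3.7, 1.1]
opening: 0.0256
```

Request:
apply_moves([
  [0, -0.003, 0, 0, -0.8],
  [0, -0.006, 0, 0, -0.8],
  [0, -0.009, 0, 0, -0.8],
  [0, -0.012, 0, 0, -0.8],
  [0, -0.015, 0, 0, -0.8],
  [0, -0.018, 0, 0, -0.8],
  [0, -0.021, 0, 0, -0.8],
  [0, -0.024, 0, 0, -0.8],
])

```text
time: 15.1
ee_pos: [0.5773, 0.1233, 0.0701]
tcp_rot: [-49.4, 89.6, -70.8]
wrist_force: [0.5, -3.0, 0.4]
opening: 0.0255
```

Request:
apply_moves([
  [0, -0.003, 0, 0, -0.8],
  [0, -0.006, 0, 0, -0.8],
  [0, -0.009, 0, 0, -0.8],
  [0, -0.012, 0, 0, -0.8],
  [0, -0.015, 0, 0, -0.8],
  [0, -0.018, 0, 0, -0.8],
  [0, -0.021, 0, 0, -0.8],
  [0, -0.024, 0, 0, -0.8],
])

```text
time: 15.9
ee_pos: [0.5685, 0.1007, 0.07]
tcp_rot: [-50.3, 89.6, -71.7]
wrist_force: [0.9, -3.4, 0.1]
opening: 0.0256
```

Request:
apply_moves([
  [0, -0.003, 0, 0, -0.8],
  [0, -0.006, 0, 0, -0.8],
  [0, -0.009, 0, 0, -0.8],
  [0, -0.012, 0, 0, -0.8],
  [0, -0.015, 0, 0, -0.8],
  [0, -0.018, 0, 0, -0.8],
  [0, -0.021, 0, 0, -0.8],
  [0, -0.024, 0, 0, -0.8],
])

```text
time: 16.7
ee_pos: [0.5597, 0.0781, 0.0701]
tcp_rot: [-50.6, 89.6, -72.0]
wrist_force: [2.7, -4.5, -2.1]
opening: 0.0257
```

Request:
apply_moves([
  [0, -0.003, 0, 0, -0.8],
  [0, -0.006, 0, 0, -0.8],
  [0, -0.009, 0, 0, -0.8],
  [0, -0.012, 0, 0, -0.8],
  [0, -0.015, 0, 0, -0.8],
  [0, -0.018, 0, 0, -0.8],
  [0, -0.021, 0, 0, -0.8],
  [0, -0.024, 0, 0, -0.8],
])

```text
time: 17.5
ee_pos: [0.5509, 0.0555, 0.0701]
tcp_rot: [-50.6, 89.6, -72.0]
wrist_force: [3.7, -4.1, -3.2]
opening: 0.0255
```

Request:
apply_moves([
  [0, -0.003, 0, 0, -0.8],
  [0, -0.006, 0, 0, -0.8],
  [0, -0.009, 0, 0, -0.8],
  [0, -0.012, 0, 0, -0.8],
  [0, -0.015, 0, 0, -0.8],
  [0, -0.018, 0, 0, -0.8],
  [0, -0.021, 0, 0, -0.8],
  [0, -0.024, 0, 0, -0.8],
])

```text
time: 18.3
ee_pos: [0.5421, 0.0329, 0.0701]
tcp_rot: [-49.7, 89.6, -71.1]
wrist_force: [2.8, -3.8, -3.9]
opening: 0.0257
```

```bash
python3 st.py
```

```text
18.3 s 0.09549732368278699 lat 0.0008102447301438627 z 0.07008555411923804 open 0.025669108688615133 Ft [ 3.98 -2.52  4.02] jaw 21.387265778776378
```

Request:
apply_moves([
  [0, -0.003, 0, 0, -0.8],
  [0, -0.006, 0, 0, -0.8],
  [0, -0.009, 0, 0, -0.8],
  [0, -0.012, 0, 0, -0.8],
  [0, -0.015, 0, 0, -0.8],
  [0, -0.018, 0, 0, -0.8],
  [0, -0.021, 0, 0, -0.8],
  [0, -0.024, 0, 0, -0.8],
])

```text
time: 19.1
ee_pos: [0.5333, 0.0103, 0.07]
tcp_rot: [-49.9, 89.6, -71.3]
wrist_force: [4.0, -3.7, -4.3]
opening: 0.0254
```

Request:
apply_moves([
  [0, -0.002, 0, 0, -0.8],
  [0, -0.004, 0, 0, -0.8],
])

```text
time: 19.3
ee_pos: [0.5318, 0.0064, 0.0701]
tcp_rot: [-49.0, 89.6, -70.4]
wrist_force: [3.8, -3.2, -4.3]
opening: 0.0251
```

Request:
apply_moves([
  [0, -0.001, 0, 0, -0.8],
  [0, -0.002, 0, 0, -0.8],
])

```text
time: 19.5
ee_pos: [0.531, 0.0044, 0.0701]
tcp_rot: [-48.4, 89.6, -69.7]
wrist_force: [2.6, -4.2, -3.5]
opening: 0.0255
```

Request:
apply_moves([
  [0, -0.001, 0, 0, -0.8],
  [0, -0.002, 0, 0, -0.8],
])

```text
time: 19.7
ee_pos: [0.5304, 0.0027, 0.0701]
tcp_rot: [-43.6, 89.7, -64.9]
wrist_force: [5.2, 0.9, -3.8]
opening: 0.0255
```

Request:
apply_moves([
  [0, -0.001, 0, 0, -0.8],
  [0, -0.002, 0, 0, -0.8],
])

```text
time: 19.9
ee_pos: [0.5301, 0.0019, 0.0701]
tcp_rot: [-22.9, 89.7, -44.2]
wrist_force: [6.7, 7.1, -6.2]
opening: 0.0255
```

Request:
apply_moves([
  [0, -0.001, 0, 0, -0.8],
  [0, -0.002, 0, 0, -0.8],
])

```text
time: 20.1
ee_pos: [0.5298, 0.0011, 0.07]
tcp_rot: [3.6, 89.7, -17.6]
wrist_force: [6.0, 3.2, -5.4]
opening: 0.0256
```

Request:
apply_moves([
  [0, -0.001, 0, 0, -0.8],
  [0, -0.002, 0, 0, -0.8],
])

```text
time: 20.3
ee_pos: [0.5292, -0.0004, 0.07]
tcp_rot: [10.6, 89.7, -10.6]
wrist_force: [4.4, -0.7, -3.4]
opening: 0.0256
```

Request:
apply_moves([
  [0, -0.001, 0, 0, -0.8],
  [0, -0.002, 0, 0, -0.8],
])

```text
time: 20.5
ee_pos: [0.5284, -0.0023, 0.07]
tcp_rot: [6.1, 89.7, -15.2]
wrist_force: [3.3, -2.3, -3.5]
opening: 0.0251
```

Request:
apply_moves([
  [0, -0.001, 0, 0, -0.8],
  [0, -0.002, 0, 0, -0.8],
])

```text
time: 20.7
ee_pos: [0.5275, -0.0048, 0.07]
tcp_rot: [-6.1, 89.7, -27.4]
wrist_force: [2.4, -5.1, -2.9]
opening: 0.0257
```

Request:
apply_moves([
  [0, -0.001, 0, 0, -0.8],
  [0, -0.002, 0, 0, -0.8],
])

```text
time: 20.9
ee_pos: [0.5268, -0.0066, 0.0701]
tcp_rot: [-0.3, 89.7, -21.6]
wrist_force: [4.2, 0.3, -3.4]
opening: 0.0253
```

Request:
apply_moves([
  [0, -0.001, 0, 0, -0.8],
  [0, -0.002, 0, 0, -0.8],
])

```text
time: 21.1
ee_pos: [0.5263, -0.0077, 0.07]
tcp_rot: [23.1, 89.7, 1.8]
wrist_force: [7.4, 6.9, -5.3]
opening: 0.0257
```

Request:
apply_moves([
  [0, -0.001, 0, 0, -0.8],
  [0, -0.002, 0, 0, -0.8],
])

```text
time: 21.3
ee_pos: [0.526, -0.0087, 0.0701]
tcp_rot: [37.4, 89.7, 16.2]
wrist_force: [5.7, 3.7, -3.5]
opening: 0.0256
```

Request:
apply_moves([
  [0, -0.001, 0, 0, -0.8],
  [0, -0.002, 0, 0, -0.8],
])

```text
time: 21.5
ee_pos: [0.5253, -0.0103, 0.0701]
tcp_rot: [38.7, 89.7, 17.5]
wrist_force: [5.3, 1.3, -3.3]
opening: 0.0256
```

Request:
apply_moves([
  [0, -0.001, 0, 0, -0.8],
  [0, -0.002, 0, 0, -0.8],
])

```text
time: 21.7
ee_pos: [0.5245, -0.0124, 0.07]
tcp_rot: [32.7, 89.7, 11.6]
wrist_force: [2.8, -2.8, -2.4]
opening: 0.0255
```

Request:
apply_moves([
  [0, -0.001, 0, 0, -0.8],
  [0, -0.002, 0, 0, -0.8],
])

```text
time: 21.9
ee_pos: [0.5235, -0.0149, 0.07]
tcp_rot: [23.0, 89.7, 1.8]
wrist_force: [3.2, -5.1, -2.6]
opening: 0.0253
```

Request:
apply_moves([
  [0, -0.001, 0, 0, -0.8],
  [0, -0.002, 0, 0, -0.8],
])

```text
time: 22.1
ee_pos: [0.5227, -0.0172, 0.0701]
tcp_rot: [16.3, 89.7, -5.0]
wrist_force: [3.4, -4.9, -2.8]
opening: 0.0256
```

```bash
python3 st.py
```

```text
22.1 s 0.041759488985908144 lat 0.0008615949002893994 z 0.07005036596834352 open 0.025630257940105698 Ft [ 2.85 -3.32  4.94] jaw 21.238917932152948
```

The inward pass shows both ridge edges. Force jumps at s ≈ 0.064 and s ≈ 0.054, which are 10 mm apart, and that matches the outward peaks. The centre is therefore at s ≈ 0.054. Now on to the home stop.

Request:
apply_moves([
  [0, -0.003, 0, 0, -0.8],
  [0, -0.006, 0, 0, -0.8],
  [0, -0.009, 0, 0, -0.8],
  [0, -0.012, 0, 0, -0.8],
  [0, -0.015, 0, 0, -0.8],
  [0, -0.018, 0, 0, -0.8],
  [0, -0.021, 0, 0, -0.8],
  [0, -0.024, 0, 0, -0.8],
])

```text
time: 22.9
ee_pos: [0.5138, -0.0398, 0.07]
tcp_rot: [16.0, 89.7, -5.3]
wrist_force: [2.5, -3.5, -2.1]
opening: 0.0258
```

Request:
apply_moves([
  [0, -0.003, 0, 0, -0.8],
  [0, -0.006, 0, 0, -0.8],
  [0, -0.009, 0, 0, -0.8],
  [0, -0.012, 0, 0, -0.8],
  [0, -0.014, 0, 0, -0.8],
])

```text
time: 23.4
ee_pos: [0.5087, -0.0531, 0.07]
tcp_rot: [16.1, 89.7, -5.2]
wrist_force: [2.1, -3.9, -2.4]
opening: 0.0254
```

Request:
apply_moves([
  [0, -0.001, 0, 0, -0.8],
  [0, -0.0015, 0, 0, -0.8],
])

```text
time: 23.6
ee_pos: [0.5081, -0.0546, 0.07]
tcp_rot: [16.4, 89.7, -4.8]
wrist_force: [2.1, -3.4, -2.5]
opening: 0.0257
```

Request:
apply_moves([
  [0, -0.0005, 0, 0, -0.8],
  [0, -0.001, 0, 0, -0.8],
])

```text
time: 23.8
ee_pos: [0.5077, -0.0555, 0.07]
tcp_rot: [16.2, 89.7, -5.0]
wrist_force: [3.0, -3.5, -3.4]
opening: 0.0253
```

```bash
python3 st.py
```

```text
23.8 s 0.0006474732751137956 lat 0.0008713021572019855 z 0.07001370629781409 open 0.025262718906293 Ft [ 3.42 -2.18  4.  ] jaw 21.23887860083403
```

Request:
apply_moves([
  [0, -0.0004, 0, 0, -0.8],
  [0, -0.0008, 0, 0, -0.8],
])

```text
time: 24.0
ee_pos: [0.5076, -0.0561, 0.07]
tcp_rot: [21.8, 89.7, 0.6]
wrist_force: [3.1, -1.3, -2.3]
opening: 0.0254
```

```bash
python3 st.py
```

```text
24.0 s 7.592976905258087e-05 lat 0.0008867896168766471 z 0.07001667432532126 open 0.025432188567544586 Ft [ 2.36 -0.05  3.33] jaw 21.23331302481389
```

Request:
apply_moves([
  [0, -0.0004, 0, 0, -0.8],
  [0, -0.0008, 0, 0, -0.8],
  [0, -0.0008, 0, 0, -0.8],
])

```text
time: 24.3
ee_pos: [0.5074, -0.0564, 0.07]
tcp_rot: [29.3, 89.7, 8.0]
wrist_force: [4.0, 2.0, -3.4]
opening: 0.0251
```

```bash
python3 st.py
```

```text
24.3 s -0.00035019718234616937 lat 0.0008844851653512281 z 0.07000038262877831 open 0.025102594335521575 Ft [3.38 3.27 2.99] jaw 21.21622802863237
```

Home stop met with about 6 N. Now out to the spot.

Request:
apply_moves([
  [0, 0.003, 0, 0, -0.8],
  [0, 0.006, 0, 0, -0.8],
  [0, 0.009, 0, 0, -0.8],
  [0, 0.012, 0, 0, -0.8],
  [0, 0.015, 0, 0, -0.8],
  [0, 0.018, 0, 0, -0.8],
  [0, 0.021, 0, 0, -0.8],
  [0, 0.024, 0, 0, -0.8],
])

```text
time: 25.1
ee_pos: [0.516, -0.0343, 0.07]
tcp_rot: [17.3, 89.7, -4.0]
wrist_force: [2.6, -4.6, -3.1]
opening: 0.026
```

Request:
apply_moves([
  [0, 0.003, 0, 0, -0.8],
  [0, 0.006, 0, 0, -0.8],
  [0, 0.009, 0, 0, -0.8],
  [0, 0.012, 0, 0, -0.8],
  [0, 0.015, 0, 0, -0.8],
  [0, 0.017, 0, 0, -0.8],
])

```text
time: 25.7
ee_pos: [0.5221, -0.0186, 0.07]
tcp_rot: [7.8, 89.7, -13.5]
wrist_force: [2.5, -4.9, -2.6]
opening: 0.0255
```

Request:
apply_moves([
  [0, 0.001, 0, 0, -0.8],
  [0, 0.0015, 0, 0, -0.8],
])

```text
time: 25.9
ee_pos: [0.5226, -0.0173, 0.07]
tcp_rot: [0.0, 89.7, -21.2]
wrist_force: [2.3, -4.9, -1.9]
opening: 0.0255
```

Request:
apply_moves([
  [0, 0.001, 0, 0, -0.8],
  [0, 0.0015, 0, 0, -0.8],
])

```text
time: 26.1
ee_pos: [0.5231, -0.0161, 0.07]
tcp_rot: [-5.8, 89.7, -27.1]
wrist_force: [3.0, -3.9, -2.1]
opening: 0.0256
```

Request:
apply_moves([
  [0, 0.001, 0, 0, -0.8],
  [0, 0.0015, 0, 0, -0.8],
])

```text
time: 26.3
ee_pos: [0.5236, -0.0148, 0.07]
tcp_rot: [-10.7, 89.7, -31.9]
wrist_force: [2.1, -4.6, -2.1]
opening: 0.0256
```

Request:
apply_moves([
  [0, 0.001, 0, 0, -0.8],
  [0, 0.0015, 0, 0, -0.8],
])

```text
time: 26.5
ee_pos: [0.5239, -0.0139, 0.07]
tcp_rot: [-24.2, 89.7, -45.5]
wrist_force: [0.7, -7.4, -1.3]
opening: 0.0259
```

Request:
apply_moves([
  [0, 0.001, 0, 0, -0.8],
  [0, 0.0015, 0, 0, -0.8],
])

```text
time: 26.7
ee_pos: [0.5241, -0.0134, 0.07]
tcp_rot: [-42.1, 89.6, -63.5]
wrist_force: [-0.5, -11.8, -0.1]
opening: 0.0256
```

```bash
python3 st.py
```

```text
26.7 s 0.04578134018643127 lat 0.000827433211407882 z 0.07003848681756132 open 0.025634298989817558 Ft [  0.21 -11.15   3.86] jaw 21.345397485866073
```

Request:
apply_moves([
  [0, 0.001, 0, 0, -0.8],
  [0, 0.002, 0, 0, -0.8],
])

```text
time: 26.9
ee_pos: [0.5244, -0.0128, 0.0701]
tcp_rot: [-54.9, 89.5, -76.3]
wrist_force: [-0.8, -13.8, -0.5]
opening: 0.0256
```

Request:
apply_moves([
  [0, 0.001, 0, 0, -0.8],
  [0, 0.002, 0, 0, -0.8],
])

```text
time: 27.1
ee_pos: [0.5247, -0.012, 0.07]
tcp_rot: [-62.8, 89.4, -84.2]
wrist_force: [-0.1, -12.1, -0.6]
opening: 0.0254
```

Request:
apply_moves([
  [0, 0.001, 0, 0, -0.8],
  [0, 0.002, 0, 0, -0.8],
])

```text
time: 27.3
ee_pos: [0.5251, -0.0109, 0.07]
tcp_rot: [-66.4, 89.4, -87.9]
wrist_force: [1.0, -8.7, -0.9]
opening: 0.0254
```

Request:
apply_moves([
  [0, 0.001, 0, 0, -0.8],
  [0, 0.0015, 0, 0, -0.8],
])

```text
time: 27.5
ee_pos: [0.5255, -0.0099, 0.07]
tcp_rot: [-68.5, 89.4, -90.0]
wrist_force: [-0.5, -10.4, -1.9]
opening: 0.0255
```

```bash
python3 st.py
```

```text
27.5 s 0.04955870164229589 lat 0.000816133478756602 z 0.07002459888863267 open 0.02549908816414716 Ft [ 2.01 -9.86  3.39] jaw 21.49974080984672
```

Request:
apply_moves([
  [0, 0.001, 0, 0, -0.8],
  [0, 0.002, 0, 0, -0.8],
])

```text
time: 27.7
ee_pos: [0.5262, -0.0082, 0.0701]
tcp_rot: [-68.8, 89.4, -90.3]
wrist_force: [1.6, -7.2, -3.2]
opening: 0.0253
```

Request:
apply_moves([
  [0, 0.001, 0, 0, -0.8],
  [0, 0.0015, 0, 0, -0.8],
])

```text
time: 27.9
ee_pos: [0.5268, -0.0066, 0.07]
tcp_rot: [-68.4, 89.4, -89.9]
wrist_force: [2.9, -5.4, -3.9]
opening: 0.0256
```

Request:
apply_moves([
  [0, 0.001, 0, 0, -0.8],
  [0, 0.0015, 0, 0, -0.8],
])

```text
time: 28.1
ee_pos: [0.5273, -0.0051, 0.07]
tcp_rot: [-68.4, 89.4, -89.9]
wrist_force: [1.7, -5.4, -1.6]
opening: 0.0256
```

```bash
python3 st.py
```

```text
28.1 s 0.05473765111266678 lat 0.0008013023497907753 z 0.07001883503199585 open 0.02557754407450734 Ft [ 1.67 -4.42  3.52] jaw 21.484134743992374
```

Request:
apply_moves([
  [0, 0.0005, 0, 0, -0.8],
  [0, 0.001, 0, 0, -0.8],
  [0, 0.001, 0, 0, -0.8],
])

```text
time: 28.4
ee_pos: [0.5276, -0.0045, 0.07]
tcp_rot: [-69.9, 89.4, -91.4]
wrist_force: [1.0, -7.5, -2.3]
opening: 0.0255
```

```bash
python3 st.py
```

```text
28.4 s 0.05536762337060761 lat 0.0008061586306873863 z 0.07003565662526298 open 0.02552906875388972 Ft [ 2.37 -6.54  3.68] jaw 21.499758861475527
```

Request:
apply_moves([
  [0, -0.0004, 0, 0, -0.8],
  [0, -0.0008, 0, 0, -0.8],
  [0, -0.0008, 0, 0, -0.8],
])

```text
time: 28.7
ee_pos: [0.5273, -0.0052, 0.07]
tcp_rot: [-69.5, 89.4, -91.0]
wrist_force: [2.8, -4.9, -2.4]
opening: 0.0253
```

```bash
python3 st.py
```

```text
28.7 s 0.05463822103321566 lat 0.0008182260201126306 z 0.07002099512143412 open 0.025272850479735726 Ft [ 2.47 -3.56  4.38] jaw 21.496122223826152
```

Request:
apply_moves([
  [0, -0.0004, 0, 0, -0.8],
  [0, -0.0008, 0, 0, -0.8],
  [0, -0.0008, 0, 0, -0.8],
])

```text
time: 29.0
ee_pos: [0.527, -0.0059, 0.07]
tcp_rot: [-69.3, 89.4, -90.8]
wrist_force: [3.4, -4.2, -3.2]
opening: 0.0255
```

```bash
python3 st.py
```

```text
29.0 s 0.05386482298161395 lat 0.000827728429038075 z 0.07003169816768866 open 0.025460140890016053 Ft [ 3.26 -2.6   4.69] jaw 21.491612951174716
```

Request:
apply_moves([
  [0, -0.0003, 0, 0, -0.8],
  [0, -0.0005, 0, 0, -0.8],
  [0, -0.0005, 0, 0, -0.8],
])

```text
time: 29.3
ee_pos: [0.5269, -0.0063, 0.07]
tcp_rot: [-68.5, 89.5, -90.0]
wrist_force: [2.8, -2.3, -4.1]
opening: 0.0257
```

```bash
python3 st.py
```

```text
29.3 s 0.05350047893630101 lat 0.0008202494595147854 z 0.07004065184616712 open 0.02571066802823206 Ft [ 4.14 -1.1   3.44] jaw 21.487218956912788
```

The hold is now nearly balanced inside the catch: residual −1.1 N, with the ridge bearing the rest. Releasing.

Request:
apply_moves([
  [0, 0, 0, 0, -0.3],
  [0, 0, 0, 0, -0.2],
  [0, 0, 0, 0, 0],
  [0, 0, 0, 0, 0.2],
  [0, 0, 0, 0, 0.4],
  [0, 0, 0, 0, 0.4],
  [0, 0, 0, 0, 0.4],
  [0, 0, 0, 0, 0.4],
])

```text
time: 30.1
ee_pos: [0.5269, -0.0063, 0.07]
tcp_rot: [-69.1, 89.5, -90.6]
wrist_force: [-0.0, -0.6, -0.6]
opening: 0.0597
```

```bash
python3 st.py; python3 - <<'E'
from h import *
cv2.imwrite("pics/e.png",cams.camera("wrist")["frame"])
E
```

```text
30.1 s 0.05349138142746722 lat 0.0007854567260582901 z 0.07002222722279133 open 0.05972493393267614 Ft [ 0.59 -0.55  0.19] jaw 21.48614839296456
```

View pics/e.png

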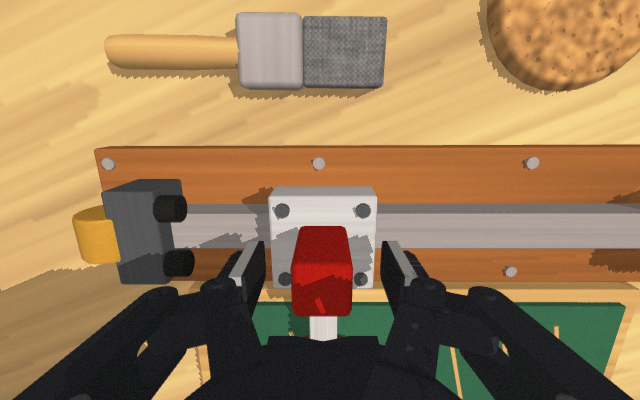

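The handle sits free and centred between the open pads at (322,270), the carriage is off the home stop and the wrist force is near zero. I'll open fully and lift clear.

Request:
apply_moves([
  [0, 0, 0, 0, 0.7],
  [0, 0, 0, 0, 1],
  [0, 0, 0, 0, 1],
  [-0.015, 0, 0, 0, 1],
  [-0.03, 0, 0, 0, 1],
  [-0.05, 0, 0, 0, 1],
  [-0.07, 0, 0, 0, 1],
  [-0.09, 0, 0, 0, 1],
  [-0.11, 0, 0, 0, 1],
  [-0.13, 0, 0, 0, 1],
  [-0.13, 0, 0, 0, 1],
  [-0.13, 0, 0, 0, 1],
])

```text
time: 31.35
ee_pos: [0.5272, -0.005, 0.2011]
tcp_rot: [-58.1, 89.4, -79.6]
wrist_force: [0.2, 0.6, -0.9]
opening: 0.0857
```

```bash
python3 st.py; python3 - <<'E'
from h import *
o=bot.get_obs(); R=toolR(o); p=np.array(o["ee_pos"])
c=cams.camera("wrist"); f=c["frame"]; M=c["mount"]; c["R"]=np.eye(3); c["t"]=np.zeros(3)
W=(cloud(c)@M[:3,:3].T+M[:3,3])@R.T+p
hsv=cv2.cvtColor(f,cv2.COLOR_BGR2HSV); z=W[...,2]
top=((hsv[...,0]<8)|(hsv[...,0]>172))&(hsv[...,1]>150)&(hsv[...,2]>60)&(z>.1)&(z<.112)
ce=np.array(cv2.minAreaRect(W[top][:,:2].astype(np.float32))[0]); print("handle",ce,"s",(ce-[.5067,-.0558])@[.3633,.9317])
t=cams.camera("top"); a=np.load("top.npz")["frame"]
for n in("baren","brush","pigment"): print(n,[np.round(r["rect"]) for r in cams.spot_in(n,"top")[:1]])
cv2.imwrite("pics/f.png",t["frame"])
E
```

```text
31.35 s 0.054788157351571304 lat 0.000686938456834473 z 0.20111918838780346 open 0.08569792421312705 Ft [ 0.92  0.62 -0.01] jaw 21.486566396772314
handle [ 0.52569729 -0.00649296] s 0.05284108383475243
baren [array([272., 209., 323., 259.])]
brush [array([352., 233., 432., 275.])]
pigment [array([219., 114., 252., 145.])]
```

View pics/f.png

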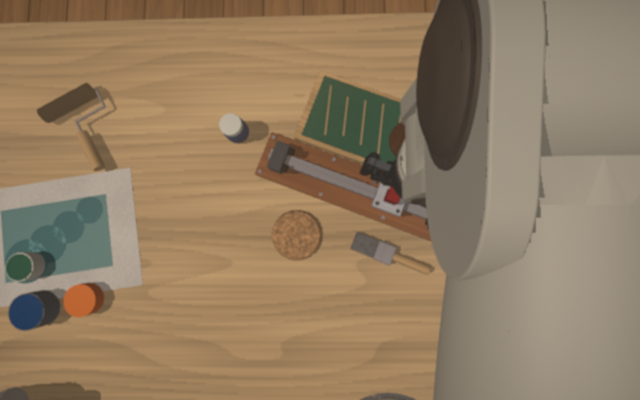

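The carriage stays caught at s ≈ 0.053 with the gripper 95 mm above it. The baren, brush and jar are where they were. Handing in.

```bash
python3 -c "
from workcell import bot
print(bot.job_done())"
```

```text
the job is handed in; nothing more can be done
None
```

I stroked the carriage from the home stop out to the far stop and back, about 9 s out and 10.5 s back, holding the handle the whole way. I then brought it to the sticky spot and let go, and it stayed caught there. The job was handed in at about 31.5 s of the 72 s allowed.

- **Stops:** the carriage met the far stop at about 0.2405 m with roughly 4 N of extra force. It met the home stop at about 0 with roughly 6 N.
- **Sticky spot:** its centre is about 54 mm out from home. The force jumped at about 64 and 54 mm on the way in, and at about 45 and 55 mm on the way out.
- **Last checks:** after release and a lift of about 130 mm, the wrist camera put the handle at about 53 mm out. The wrist force was near zero. The top view shows the baren, brush and jar unmoved.
- **Disagreements:** crossing the ridges I read up to about 17 N total once, while moving, where the stated ridge, spring and friction add up to about 10 N. The first top-camera rail angle was 22.7°; I used 21.3°, which the wrist camera gave and the stroke bore out.

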